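# Change the bottles on an indexed stirring station

### The arm

A 6-joint arm with a two-finger parallel gripper is mounted at the origin on the work surface. World frame = base frame: x ahead of the robot, y to its left, z up, the work surface at z = 0. Lengths are in m, angles in degrees, forces in N, time in s.
With the tool pointing down it reaches from about 0.325 to 0.775 m from the base axis. Payload 5.5 kg.
Tool frame: the origin (TCP) lies at the centre of the arm's flange, where the gripper is bolted on; the fingertips stand 182 mm ahead of it and the grasp point (between the pads) lies 163 mm ahead of it; z points along the fingers, y is the direction in which the jaws open and shut (so a half turn about z gives the same grasp; the last joint's range is limited). The gripper opens to 88 mm and grips with 3 to 60 N. Pads are 20 mm wide; open, the fingers measure 115 mm over their backs; the gripper's body (75 mm by 178 mm) begins 61 mm behind the grasp point.
Start: joints at [-71.431, 5.22, 70.514, -0, 104.267, -3.249], TCP at [0.223, -0.557, 0.405] pointing down, gripper open.
Joint ranges: [-164.24, 164.24], [-49.07, 125.15], [9.68, 141.18], [-86.29, 266.29], [3.28, 154.24], [-151.56, 151.56]. Speed limits (degrees/s): [147.25, 147.25, 172.46, 180, 180, 180].

### API

Orientations are given as [roll, pitch, yaw] about the fixed x, y, z axes, in that order (R = Rz(yaw) Ry(pitch) Rx(roll)).
In Python, from station import r gives the robot as it stands. The module is installed in compiled form; this text tells all that it offers. Calls block until the motion is done:
- r.reach(position, orientation): joint-space move of the TCP to a pose.
- r.servo_line(position, rotation=None, speed=0.15): straight line of the TCP; rotation=None keeps the orientation; speed is the mean speed in m/s.
- r.move_joints(angles): joint-space move.
- r.let_go() and r.grab(squeeze=None): open the fingers fully, or close them until they stop; squeeze is the grip in N (None keeps the last).
- r.wait(seconds).
- r.inverse_kinematics(position, orientation): joint angles nearest the present ones, or None.
- r.sense(): the state.
- r.snapshot(name): name is "scene" or "top" or "wrist"; returns a dict with "frame" (400x640x3 uint8, red, green, blue), "fx", "fy", "cx", "cy" (pixels), "dist_coeffs" ([k1, k2, p1, p2, k3] as OpenCV has them; the pictures are not rectified), "R" (3x3) and "t" (3): a world point X has camera coordinates R X + t. Camera axes: x right, y down, z forward; pixel columns grow to the right and rows downward; lengths in m; the calibration is good to about 2 mm. A picture is of the moment at which its call begins. There is no depth.
A pose or a line that the arm cannot do raises r.IKError and nothing moves.
- r.hand_in(): hands the job in, once; it reports no verdict.
The state is a dict: "clock": time; "joints": joint angles; "joint_vel": joint speeds; "joint_torque": joint torques, N m; "tcp_pos": TCP position; "orientation": TCP orientation; "contact_force": force on the tool from outside, world axes, zero at the start; "torque": the same for the moment, N m; "opening": finger opening in m.
Only numpy, scipy, OpenCV 4.12 (cv2) and the standard library are available. Lean on these libraries where they do the work, as an engineer would, in place of code of your own. Each camera call takes 0.05 s, during which the arm holds its last target. There are 200 camera calls.

### The job

Change over the stirring station: pull up the red index knob, draw the white carriage one notch out from under the motor bridge towards you and let the plunger drop home, then stand every finished bottle (orange cap) upright in the steel tray and every fresh bottle (green cap) in a pocket of the carriage, one per pocket. Then index the carriage back under the bridge so that the plunger locks again, and only after that turn the speed selector to the green mark. The bottles are glass, so set them down rather than dropping them into place, and leave the other things on the bench where they are.

Things in the scene. Friction and masses are not known exactly. Their poses are not given: they have to be found in the camera images.
- station: Stirring station, fixed. Base plate 12 mm thick; a bridge with three black motors stands across it. Origin on the bench under the bridge's middle; +x away from the robot, +y left, z up. Bridge slab: x -45 to 45, y -157 to 157 mm, underside z 170; motors up to z 252; pillars at |y| 141 to 157. Dark index bar (top z 26) along -x with two notches 16 mm wide, 125 mm apart.
- carriage (a joint): Slide of the white carriage, m: 0 = working notch under the bridge (start), 0.125 = loading notch, drawn out along the station's -x (towards the robot). Overruns each notch by 8 mm; plunger home leaves +-2 mm of play. Friction 2 N. Block 96 (x) x 270 (y) mm, top z 52 mm, three open square pockets 68 x 68 mm, 20 mm deep, 92 mm apart along y.
- nest1 (a point): Middle of the floor of the left carriage pocket (station y +92 mm); moves with the carriage. Pocket floor at z 32 mm above the bench.
- nest2 (a point): Middle of the floor of the middle carriage pocket (station y 0).
- nest3 (a point): Middle of the floor of the right carriage pocket (station y -92 mm).
- plunger (a joint): Lift of the index plunger, m: 0 = home in a notch, 0.013 = pin resting on the bar between notches, 0.018 = end of travel. Pull it up 14 to 17 mm to slide freely; the spring pulls down 5 N at home, 10 N at full lift. Let go between notches, the pin rides on the bar and snaps down by itself when the carriage is slid over a notch.
- index_knob (a point): Red round pull knob of the plunger, 30 mm in diameter, 28 mm tall, axis vertical, on a tongue 95 mm in front of the row of pockets (robot side), station y 0. The point is the knob's middle, z 84 mm when home; it moves with carriage and plunger. Below z 66 mm is a steel plunger body of 23 mm diameter that does not lift.
- control: White control unit, fixed, 100 (x) x 106 x 58 mm, dark top with the selector. Origin under its middle; +x away from the robot, +y left. Five coloured marks round the far side of the selector, clockwise from above (left to right): white, blue, yellow, green, red, 26 degrees apart, yellow straight along +x. A white gas meter of the same footprint, 75 mm tall, stands on the other side.
- dial (a joint): Speed selector, rad, growing clockwise seen from above, a detent every 0.454 rad (26 degrees): 0 = white (off), 0.454 = blue, 0.908 = yellow, 1.361 = green, 1.815 = red. Starts at white or blue. It takes about 0.1 N m to leave a detent and then snaps to the nearest one.
- dial_grip (a point): Grip point of the selector, on its vertical axis, 90 mm above the bench. Black bar 44 x 14 mm, 30 mm tall (z 73 to 103) over a round skirt of 46 mm diameter. The point's x axis points along the bar to its pointer end (white line): 0.908 - q anticlockwise from the control unit's +x at joint value q.
- tray: Shallow steel tray for finished bottles, fixed, 190 (x) x 220 (y) mm, rim 14 mm high, 3 mm walls and floor. Origin under its middle.
- done1: Finished bottle: amber glass, 60 mm in diameter, straight to 72 mm, then a shoulder up to a cap of 44 mm diameter from 95 to 120 mm (total height 120 mm); orange cap. Origin at the centre of its underside, z up its axis; about 0.26 kg. Some are absent (None); those present start in pockets of the carriage.
- done2: Finished bottle like done1.
- done3: Finished bottle like done1.
- fresh1: Fresh bottle: same shape and size as done1 but with a green cap. Some are absent (None); those present start standing on a blue bench mat 3 mm thick, 190 x 220 mm, beside the station.
- fresh2: Fresh bottle like fresh1.
- fresh3: Fresh bottle like fresh1.
- spare_cap: Spare green cap lying in the tray at its +y side, 44 mm in diameter, 25 mm tall; leave it alone. Origin at the centre of its underside.
- tube_clamp: Red tube clamp lying in the tray at its +y side, 60 x 18 x 22 mm, long axis x; leave it alone. Origin at the centre of its underside.
- wash_bottle: White wash bottle with a red cap, 64 mm in diameter, 170 mm tall, behind the station; bystander.
- beaker: White beaker, 76 mm in diameter, 95 mm tall, behind the station; bystander.
- spare_motor: Spare black stirrer motor standing near the robot on its left, 54 mm in diameter, 82 mm tall; bystander.
- screwdriver: Screwdriver lying near the robot on its right; bystander.
- marker: Blue and white marker pen lying on the left, 130 mm long; bystander.
Mind the look-alikes: they are no part of the job. Leave any yellow look-alike of the fresh3 alone.

How it is judged (in metres and radians):
On the way, in this order (a step that is already met when the one before it is completed fails the run):
1. the carriage is drawn out one notch and the plunger is home in the loading notch (value of joint carriage between 0.119 and 0.131 m and value of joint plunger below 0.004 m), for 0.2 s.
2. with the carriage locked there, every finished bottle stands in the tray and every fresh bottle stands in a pocket (all of step 1 and (distance between fresh1 and nest1 below 0.015 m or distance between fresh1 and nest2 below 0.015 m or distance between fresh1 and nest3 below 0.015 m) and angle between each of fresh1, fresh2, fresh3, done1, done2, done3's own z axis and vertical below 0.1 rad and (distance between fresh2 and nest1 below 0.015 m or distance between fresh2 and nest2 below 0.015 m or distance between fresh2 and nest3 below 0.015 m) and (distance between fresh3 and nest1 below 0.015 m or distance between fresh3 and nest2 below 0.015 m or distance between fresh3 and nest3 below 0.015 m) and x of done1 in the frame of tray between -0.075 and 0.075 m and y of done1 in the frame of tray between -0.09 and 0.09 m and z of done1 in the frame of tray between -0.003 and 0.009 m and x of done2 in the frame of tray between -0.075 and 0.075 m and y of done2 in the frame of tray between -0.09 and 0.09 m and z of done2 in the frame of tray between -0.003 and 0.009 m and x of done3 in the frame of tray between -0.075 and 0.075 m and y of done3 in the frame of tray between -0.09 and 0.09 m and z of done3 in the frame of tray between -0.003 and 0.009 m and linear speed of each of fresh1, fresh2, fresh3, done1, done2, done3 below 0.03 m/s), for 0.2 s.
3. the loaded carriage is back under the bridge with the plunger home in the working notch (value of joint carriage between -0.006 and 0.006 m and value of joint plunger below 0.004 m and (distance between fresh1 and nest1 below 0.015 m or distance between fresh1 and nest2 below 0.015 m or distance between fresh1 and nest3 below 0.015 m) and angle between each of fresh1, fresh2, fresh3's own z axis and vertical below 0.1 rad and (distance between fresh2 and nest1 below 0.015 m or distance between fresh2 and nest2 below 0.015 m or distance between fresh2 and nest3 below 0.015 m) and (distance between fresh3 and nest1 below 0.015 m or distance between fresh3 and nest2 below 0.015 m or distance between fresh3 and nest3 below 0.015 m)), for 0.2 s.
4. the speed selector rests at the green mark (value of joint dial between 1.241 and 1.481 rad and velocity of joint dial below 0.1 rad/s), for 0.2 s.
At the end, for the whole second after the job is handed in: Carriage in the working notch (6 mm), plunger home (4 mm); each fresh bottle upright (0.1 rad) on a pocket floor (15 mm from its centre); each finished bottle upright on the tray floor (within 75 mm of its middle in x, 90 in y); selector within 0.12 rad of green; bottles at rest (all of step 3 and value of joint dial between 1.241 and 1.481 rad and x of done1 in the frame of tray between -0.075 and 0.075 m and y of done1 in the frame of tray between -0.09 and 0.09 m and z of done1 in the frame of tray between -0.003 and 0.009 m and angle between each of done1, done2, done3's own z axis and vertical below 0.1 rad and x of done2 in the frame of tray between -0.075 and 0.075 m and y of done2 in the frame of tray between -0.09 and 0.09 m and z of done2 in the frame of tray between -0.003 and 0.009 m and x of done3 in the frame of tray between -0.075 and 0.075 m and y of done3 in the frame of tray between -0.09 and 0.09 m and z of done3 in the frame of tray between -0.003 and 0.009 m and linear speed of each of fresh1, fresh2, fresh3, done1, done2, done3 below 0.03 m/s); the robot touches nothing.
It fails at once if a bystander is moved more than 50 mm (distance of any of spare_cap, tube_clamp, wash_bottle, beaker, spare_motor, screwdriver, marker from where it was at the start of the episode above 0.05 m).
It fails at once if a glass bottle is dropped into place (it strikes carriage or tray with more than 110 N) (contact force between any of fresh1, fresh2, fresh3, done1, done2, done3 and station above 110 N or contact force between any of fresh1, fresh2, fresh3, done1, done2, done3 and tray above 110 N).
Of done1, done2, done3 only 1 to 2 are there at a start; the rules pass over those that are not, and their reading is None.
Of fresh1, fresh2, fresh3 only 2 to 3 are there at a start; the rules pass over those that are not, and their reading is None.
At some moment in a run one of fresh1, fresh2, fresh3 may be knocked a few centimetres aside while the robot is not near it.
It also fails if it takes over 210 s, if anything falls off the work surface, if the arm or the gripper's body presses on something with over 40 N, if the wrist force passes 120 N, or if a joint passes its speed limit or range.

## Working session

There is one attempt and no reset: what is moved stays moved. The work goes in short steps, each a Python script; the robot and the scene stay as the last script left them, time stands still between calls to the robot, and variables do not carry over. Pictures are saved under pics/ and viewed, about 12 in all and at most 16, crops included, and the job is handed in when it is done.

```bash
mkdir -p pics
python3 - <<'E'
from station import r
import cv2
for n in("scene","top"):
    s=r.snapshot(n); cv2.imwrite(f"pics/{n}0.png",s["frame"][:,:,::-1]); print(n,s["fx"],s["fy"],s["cx"],s["cy"],s["dist_coeffs"],s["R"],s["t"])
print(r.sense())
E
```

```text
scene 466.67634990908846 466.67634990908846 312.8269816892363 195.80781519659234 [-0.12739077  0.          0.          0.          0.        ] [[-0.34819336  0.93734611 -0.0119852 ]
 [ 0.73130234  0.2636116  -0.62905152]
 [-0.58647956 -0.22779637 -0.77727122]] [ 0.14724089 -0.31721635  1.49086732]
top 398.6559157827371 398.6559157827371 320.3982524252973 199.924738361211 [-0.00876523  0.          0.          0.          0.        ] [[ 0.00941753 -0.99992432  0.00791653]
 [-0.99219728 -0.01032845 -0.12424925]
 [ 0.12432161 -0.00668464 -0.99221946]] [-0.01592253  0.48594605  1.01705192]
{'clock': 0.1, 'joints': array([-7.14324486e+01,  5.25885478e+00,  7.05740922e+01, -4.30193750e-04,
        1.04267350e+02, -3.24798085e+00]), 'joint_vel': array([-0.02979854, -0.08370514, -0.11031678,  0.10628596,  0.11593257,
        0.01107292]), 'joint_torque': array([ 1.20959157e-03, -4.47858238e+01, -4.07569313e+01,  7.00321561e-02,
        2.84408749e-02, -1.01529022e-04]), 'tcp_pos': array([ 0.22299224, -0.55707892,  0.4036278 ]), 'orientation': array([-1.79899840e+02, -5.26616367e-03,  2.18154220e+01]), 'contact_force': array([-0.37737365,  0.06968154, -0.87376658]), 'torque': array([ 0.0112506 , -0.00452352,  0.02313109]), 'opening': 0.08789237778056327}
```

View pics/scene0.png

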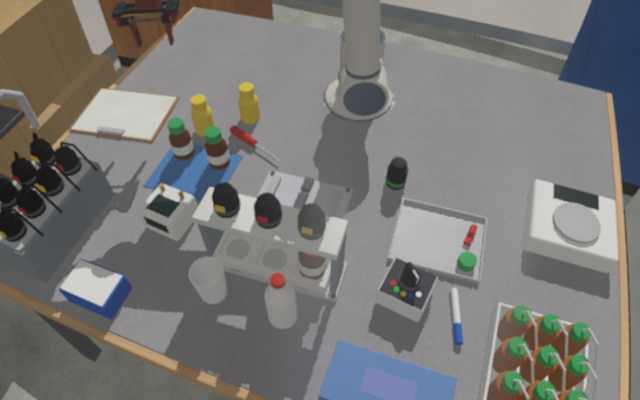

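View pics/top0.png

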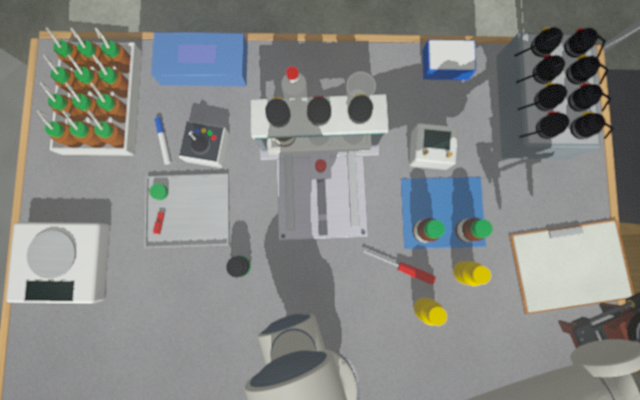

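The scene view shows one finished bottle, in the left pocket (313,265). There are two fresh bottles on the mat, at (430,230) and (475,230) in the top view, and two yellow look-alikes. The knob is at (320,166), the tray around (187,208) and the control unit around (204,143).

```bash
cat > h.py <<'E'
from station import r
import cv2, numpy as np
def K(s): return np.array([[s["fx"],0,s["cx"]],[0,s["fy"],s["cy"]],[0,0,1.]])
def back(s,uv,z):
    p=cv2.undistortPoints(np.array([[uv]],float),K(s),np.array(s["dist_coeffs"]))[0,0]
    R,t=np.array(s["R"]),np.array(s["t"]); d=R.T@[p[0],p[1],1]; o=-R.T@t
    return o+d*(z-o[2])/d[2]
def proj(s,X):
    return cv2.projectPoints(np.array(X,float).reshape(-1,1,3),cv2.Rodrigues(np.array(s["R"]))[0],np.array(s["t"]),K(s),np.array(s["dist_coeffs"]))[0][:,0]
def blob(s,lo,hi,roi=None,amin=30):
    m=cv2.inRange(cv2.cvtColor(s["frame"],cv2.COLOR_RGB2HSV),np.array(lo),np.array(hi))
    n,_,st,c=cv2.connectedComponentsWithStats(m)
    return [(tuple(c[i].round(1)),int(st[i,4]),st[i,:4].tolist()) for i in range(1,n) if st[i,4]>=amin]
def save(s,n): cv2.imwrite(f"pics/{n}.png",s["frame"][:,:,::-1])
E
python3 - <<'E'
from h import *
s=r.snapshot("top")
c=cv2.resize(s["frame"][85:270,140:400],None,fx=3,fy=3,interpolation=cv2.INTER_CUBIC);cv2.imwrite("pics/c1.png",c[:,:,::-1])
print("knob",back(s,(320,166),.095)); print("green",[(b,back(s,b[0],.12).round(3)) for b in blob(s,(50,120,50),(85,255,255))])
print("motors",[back(s,p,.252).round(3) for p in((277,111),(319,110),(360,109))])
E
```

```text
knob [ 0.56312339 -0.00887598  0.095     ]
green [(((np.float64(62.4), np.float64(48.8)), 157, [54, 41, 17, 16]), array([0.852, 0.643, 0.12 ])), (((np.float64(86.3), np.float64(49.0)), 157, [78, 41, 17, 16]), array([0.852, 0.583, 0.12 ])), (((np.float64(110.4), np.float64(49.2)), 153, [102, 41, 16, 16]), array([0.852, 0.522, 0.12 ])), (((np.float64(83.8), np.float64(75.5)), 166, [75, 67, 17, 17]), array([0.782, 0.583, 0.12 ])), (((np.float64(60.0), np.float64(75.3)), 154, [51, 68, 17, 15]), array([0.782, 0.643, 0.12 ])), (((np.float64(108.1), np.float64(75.6)), 152, [99, 68, 17, 16]), array([0.782, 0.522, 0.12 ])), (((np.float64(57.5), np.float64(102.2)), 158, [49, 95, 17, 15]), array([0.712, 0.642, 0.12 ])), (((np.float64(81.5), np.float64(102.3)), 157, [72, 94, 18, 16]), array([0.712, 0.583, 0.12 ])), (((np.float64(105.8), np.float64(102.5)), 145, [97, 95, 17, 15]), array([0.712, 0.523, 0.12 ])), (((np.float64(54.5), np.float64(129.6)), 154, [46, 122, 17, 15]), array([0.642, 0.643, 0.12 ])), (((np.float64(78.8), np.float64(129.8)), 155, [70, 122, 17, 15]), array([0.642, 0.583, 0.12 ])), (((np.float64(103.6), np.float64(130.0)), 145, [95, 122, 16, 15]), array([0.642, 0.522, 0.12 ])), (((np.float64(158.1), np.float64(191.2)), 190, [150, 184, 17, 15]), array([0.492, 0.38 , 0.12 ])), (((np.float64(434.5), np.float64(228.5)), 283, [425, 220, 20, 18]), array([ 0.409, -0.283,  0.12 ])), (((np.float64(481.4), np.float64(228.1)), 281, [472, 220, 20, 17]), array([ 0.411, -0.396,  0.12 ]))]
motors [array([0.648, 0.084, 0.252]), array([ 0.651, -0.005,  0.252]), array([ 0.654, -0.092,  0.252])]
```

View pics/c1.png

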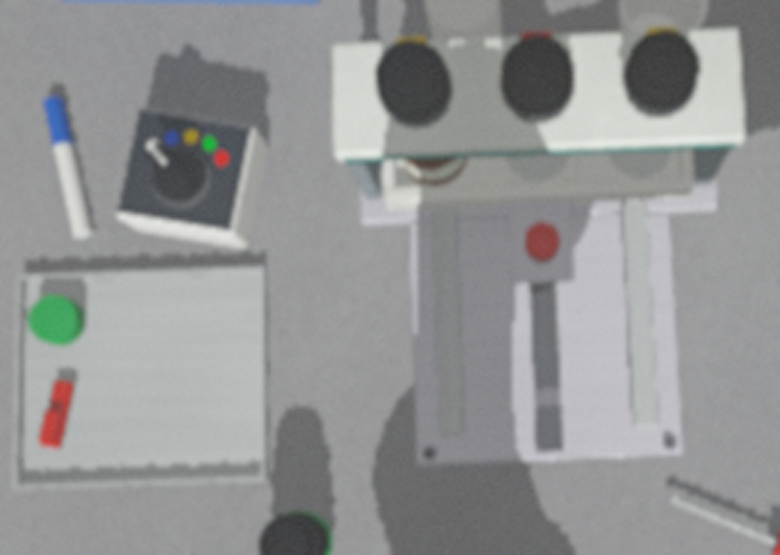

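The crop shows the selector pointing at the white mark (155,150), with the yellow mark at (191,136). The spare cap and the clamp are on the tray's left side, and the station is turned slightly. Next I'll measure from close by with the wrist camera.

Run:
```python
from h import *
s=r.snapshot("top")
for n,u,v,z in [("dial",178,172,.103),("yel",191,136,.058),("red",222,158,.058),("traynear L",18,483,.014),("traynear R",268,478,.014),("trayfar R",266,262,.014),("trayfar L",24,268,.014),("plateL",416,463,.012),("plateR",682,455,.012)]:
    print(n,back(s,(140+u/3,85+v/3),z).round(4))
print(r.sense()["clock"])
r.reach([.42,-.30,.45],[180,0,0]); a=r.snapshot("wrist"); save(a,"wA"); print(a["R"],a["t"],a["fx"])
r.reach([.45,-.01,.45],[180,0,0]); b=r.snapshot("wrist"); save(b,"wB")
r.reach([.45,.27,.45],[180,0,0]); c=r.snapshot("wrist"); save(c,"wC")
import pickle; pickle.dump((a,b,c),open("w.pkl","wb"))
print(r.sense()["clock"])
cv2.imwrite("pics/BC.png",np.vstack([b["frame"][:,:,::-1],c["frame"][:,:,::-1]])[:, :][: ,:])
```

```text
dial [0.6181 0.2916 0.103 ]
yel [0.6626 0.2956 0.058 ]
red [0.6432 0.2678 0.058 ]
traynear L [0.3614 0.4457 0.014 ]
traynear R [0.368  0.2271 0.014 ]
trayfar R [0.5603 0.2361 0.014 ]
trayfar L [0.5526 0.4524 0.014 ]
plateL [0.3824 0.0979 0.012 ]
plateR [ 0.3917 -0.1364  0.012 ]
0.2
[[-2.29678680e-04 -9.99999965e-01  1.32852154e-04]
 [-9.63368381e-01  2.56893672e-04  2.68181463e-01]
 [-2.68181488e-01 -6.63900003e-05 -9.63368406e-01]] [-0.30065607  0.3588643   0.54668057] 350.4822669532867
3.8
```

View pics/wB.png

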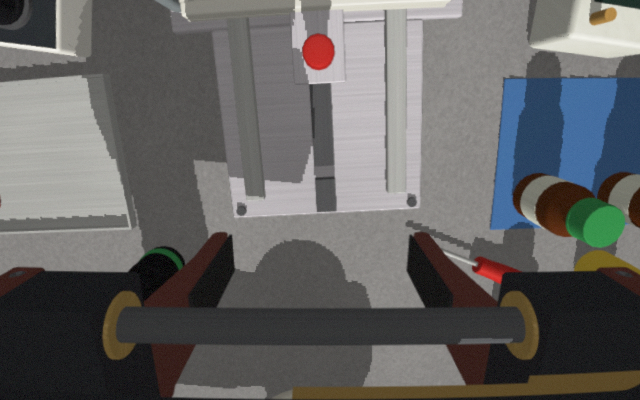

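View pics/wC.png

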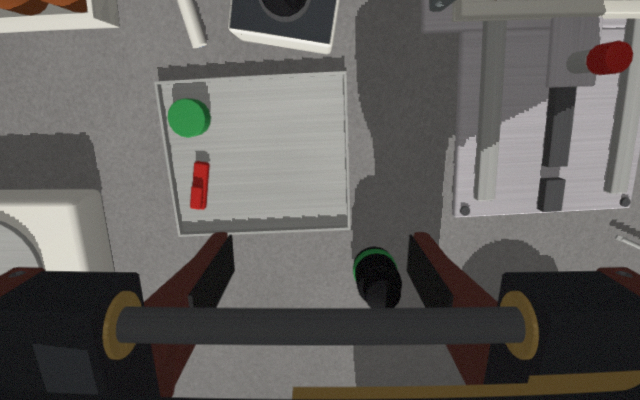

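wB shows the knob at (318,50) and the plate's front corners at (236,216) and (420,206). wC shows the tray rim corners at (180,235), (350,229), (346,72) and (157,83).

Run:
```python
from h import *
import pickle; a,b,c=pickle.load(open("w.pkl","rb"))
red=[((0,150,80),(8,255,255))]
for n,s in(("B",b),("C",c)):
  for k in blob(s,*red[0],amin=150): print(n,k,back(s,k[0],.095).round(4))
print("plate",back(b,(236,216),.012),back(b,(420,206),.012),back(c,(456,216),.012),back(c,(634,206),.012))
print("bar edges B",[back(b,p,.026).round(4) for p in((314,100),(330,100),(316,205),(334,205))])
print("tray",[back(c,p,.014).round(4) for p in((180,235),(350,229),(346,72),(157,83))])
for n,s in(("A",a),("B",b)):
  for k in blob(s,(50,120,50),(85,255,255),amin=200): print(n,k,back(s,k[0],.115).round(4))
```

```text
B ((np.float64(318.0), np.float64(51.3)), 866, [303, 34, 31, 36]) [ 0.5667 -0.0093  0.095 ]
B ((np.float64(491.4), np.float64(269.2)), 553, [473, 257, 47, 27]) [ 0.3509 -0.1942  0.095 ]
C ((np.float64(609.7), np.float64(57.6)), 1091, [587, 42, 45, 32]) [ 0.5664 -0.0021  0.095 ]
C ((np.float64(199.4), np.float64(185.5)), 677, [191, 162, 18, 47]) [0.4436 0.3883 0.095 ]
plate [0.38385542 0.09507526 0.012     ] [ 0.39673196 -0.13608081  0.012     ] [0.38379407 0.09656887 0.012     ] [ 0.39631432 -0.1415504   0.012     ]
bar edges B [array([ 0.5245, -0.0043,  0.026 ]), array([ 0.5245, -0.0222,  0.026 ]), array([ 0.4024, -0.006 ,  0.026 ]), array([ 0.4024, -0.0277,  0.026 ])]
tray [array([0.3593, 0.4485, 0.014 ]), array([0.3675, 0.2311, 0.014 ]), array([0.5558, 0.2394, 0.014 ]), array([0.5455, 0.456 , 0.014 ])]
A ((np.float64(425.7), np.float64(190.6)), 2027, [400, 165, 53, 51]) [ 0.4123 -0.3991  0.115 ]
A ((np.float64(304.2), np.float64(192.8)), 1924, [281, 167, 47, 52]) [ 0.4102 -0.2858  0.115 ]
B ((np.float64(594.8), np.float64(222.0)), 2161, [566, 198, 59, 49]) [ 0.4108 -0.2821  0.115 ]
B ((np.float64(167.0), np.float64(255.3)), 209, [144, 248, 39, 21]) [0.377  0.1407 0.115 ]
```

View pics/wA.png

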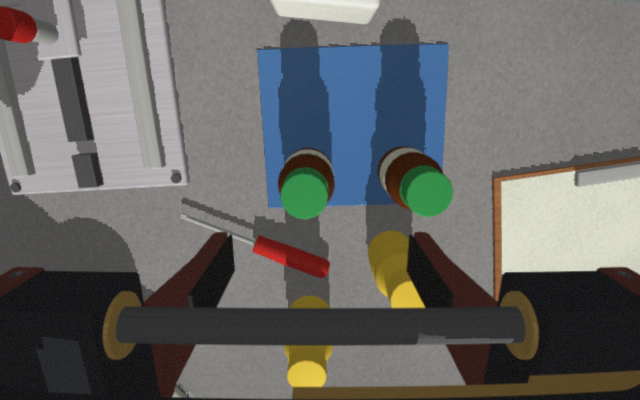

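wA shows only two fresh bottles, with caps at (304,193) and (426,191), plus the two yellow look-alikes. The wrist camera sits 72 mm ahead of the tool. I'll therefore work with the tool turned half round, so the camera stays clear of the bridge.

```bash
cat >> h.py <<'E'
YS=2.6; SY=-177.4  # station yaw, tool yaw (half turn)
ex=np.array([np.cos(np.radians(YS)),np.sin(np.radians(YS)),0]); ey=np.array([-ex[1],ex[0],0]); ez=np.array([0,0,1.])
G=.163
def st(m=""):
    s=r.sense(); print(m,"t",round(s["clock"],1),s["tcp_pos"].round(4),"F",np.round(s["contact_force"],1),"op",round(s["opening"],4)); return s
E
python3 - <<'E'
from h import *
k=np.array([.565,-.010,.088+G])
r.reach(k-[.0,0,-.12],[180,0,SY]); st()
r.servo_line(k,speed=.1); st("down")
r.grab(40); s=st("grab")
r.servo_line(k+.0155*ez,speed=.02); st("lift")
E
```

```text
t 6.9 [ 0.565  -0.0099  0.371 ] F [-0.4  0.5 -0.7] op 0.0877
down t 8.3 [ 0.5653 -0.01    0.252 ] F [ 0.1  0.1 -0.2] op 0.0878
grab t 9.2 [ 0.565  -0.0095  0.251 ] F [ 0.3  2.7 -0.1] op 0.0296
lift t 10.1 [ 0.5647 -0.0096  0.2645] F [ 1.5  5.3 -9.3] op 0.0293
```

Run:
```python
from h import *
k=np.array([.565,-.010,.088+G+.0173])
r.servo_line(k,speed=.02); st("lift")
r.servo_line(k-.03*ex,speed=.05); st("slide30")
r.servo_line(k-.126*ex,speed=.05); s=st("out")
s=r.snapshot("top"); save(s,"t2"); print([ (b,back(s,b[0],.112)) for b in blob(s,(0,150,80),(8,255,255))])
print(r.sense()["torque"])
```

```text
lift t 10.4 [ 0.5646 -0.0096  0.2662] F [-0.5  4.7 -9.6] op 0.0294
slide30 t 11.1 [ 0.5344 -0.0112  0.267 ] F [-1.2  6.  -9.5] op 0.0294
out t 13.2 [ 0.4392 -0.0158  0.2683] F [  0.3   1.5 -10.6] op 0.0293
[(((np.float64(292.2), np.float64(72.3)), 64, [288, 68, 9, 11]), array([0.79962496, 0.0636471 , 0.112     ])), (((np.float64(158.3), np.float64(223.3)), 93, [154, 213, 9, 20]), array([0.41528695, 0.37780609, 0.112     ])), (((np.float64(407.8), np.float64(269.9)), 123, [399, 264, 18, 13]), array([ 0.31055758, -0.21967373,  0.112     ])), (((np.float64(428.4), np.float64(278.2)), 39, [421, 275, 13, 8]), array([ 0.29154858, -0.26829553,  0.112     ]))]
[ 0.30692149 -0.21429013 -0.01392459]
```

Run:
```python
from h import *
k=np.array([.565,-.010,.088+G])-.1255*ex
r.servo_line(k,speed=.03); r.wait(.2); s=st("lowered")
r.let_go(); r.wait(.2); st("open")
r.servo_line(k+.20*ez,speed=.15)
r.reach([.33,-.02,.45],[180,0,2.6]); s=r.snapshot("wrist"); save(s,"w3"); st()
for b in blob(s,(0,150,80),(8,255,255),amin=100): print("red",b,back(s,b[0],.095).round(4))
for b in blob(s,(8,150,120),(20,255,255),amin=100): print("or",b,back(s,b[0],.150).round(4))
```

```text
lowered t 14.2 [ 0.4397 -0.0158  0.2512] F [-1.5 -1.2 -6.2] op 0.0294
open t 15.4 [ 0.4396 -0.0157  0.251 ] F [0.5 0.3 0.6] op 0.0877
 t 19.5 [ 0.33 -0.02  0.45] F [-0.3 -0.4 -0.2] op 0.0876
red ((np.float64(321.1), np.float64(57.1)), 854, [306, 40, 31, 35]) [ 0.4416 -0.0158  0.095 ]
red ((np.float64(513.3), np.float64(198.4)), 1468, [475, 175, 76, 46]) [ 0.3186 -0.2158  0.095 ]
```

View pics/w3.png

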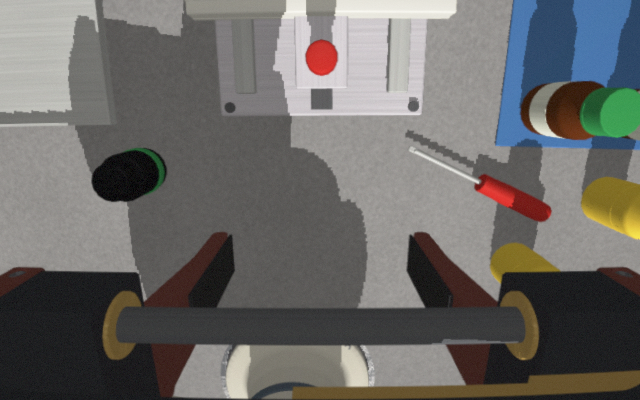

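The knob is at (321,57), so the carriage came out and the plunger dropped. Next I'll look at the pockets.

Run:
```python
from h import *
r.reach([.46,-.015,.50],[180,0,2.6]); s=r.snapshot("wrist"); save(s,"w4"); st()
for z,l in((.052,((48,135),)),): 
  pk=np.array([.4395,-.0158,0])+.095*ex
  P=[pk+y*ey+np.array([0,0,.032]) for y in(.092,0,-.092)]; print(np.round(P,4), proj(s,P).round(1))
  print("corners",proj(s,[pk+a*.048*ex+b*.135*ey+.052*ez for a in(-1,1) for b in(1,-1)]).round(1))
for b in blob(s,(6,150,100),(22,255,255),amin=100): print("or",b,back(s,b[0],.150).round(4))
```

```text
t 20.2 [ 0.4594 -0.015   0.4998] F [-0.2 -1.   0.4] op 0.0877
[[ 0.5302  0.0804  0.032 ]
 [ 0.5344 -0.0115  0.032 ]
 [ 0.5386 -0.1034  0.032 ]] [[245.8  99.6]
 [320.1  99.4]
 [394.5  99.6]]
corners [[209.4 140.4]
 [430.8 140.5]
 [203.2  57.1]
 [437.1  57.1]]
or ((np.float64(222.1), np.float64(96.5)), 2065, [196, 72, 53, 50]) [0.5327 0.0778 0.15  ]
```

View pics/w4.png

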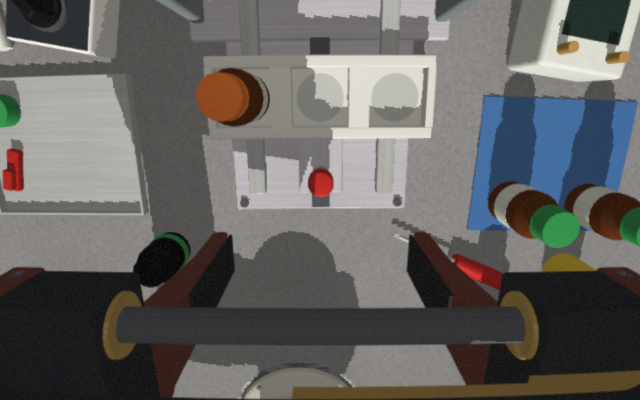

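The finished bottle's cap is at (222,97), in the left pocket. The middle and right pockets are empty, and their seats are at (320,97) and (395,97). I'll move the finished bottle to the tray, then look at the fresh bottles again.

```bash
cat >> h.py <<'E'
H=.108+G
def pick(xy,floor,yaw):
    p=np.array([*xy,floor+H]); r.reach(p+.14*ez,[180,0,yaw]); r.servo_line(p,speed=.15)
    r.grab(40); s=st("grabbed"); r.servo_line(p+.14*ez,speed=.15); s2=st("lifted"); return s2["opening"]>.03
def place(xy,floor,yaw=None,hop=.14):
    p=np.array([*xy,floor+H]); z0=r.sense()["tcp_pos"]; o=[180,0,yaw] if yaw is not None else None
    q=p.copy(); q[2]=max(z0[2],floor+H+.13); r.servo_line(q,o,speed=.2); r.servo_line(p+.008*ez,speed=.12); r.wait(.2)
    f0=r.sense()["contact_force"][2]
    for d in np.arange(.006,-.0055,-.001):
        r.servo_line(p+d*ez,speed=.015); f=r.sense()["contact_force"][2]-f0
        if f>1.5: break
    print("contact d",round(d,4),"df",round(f,2)); r.wait(.2); r.let_go(); r.wait(.2); r.servo_line(p+hop*ez,speed=.15); st("placed")
E
python3 - <<'E'
from h import *
print(pick((.533,.0795),.032,SY)); place((.461,.297),.003)
s=r.snapshot("wrist"); save(s,"w5")
r.reach([.36,-.33,.45],[180,0,0]); s=r.snapshot("wrist"); save(s,"w6"); st()
for b in blob(s,(50,120,50),(85,255,255),amin=300): print("gr",b,back(s,b[0],.120).round(4))
t=r.snapshot("top"); cv2.imwrite("pics/t6.png",np.vstack([cv2.resize(t["frame"][80:280,140:500],(720,400)),])[:,:,::-1])
print([(b[0],back(t,b[0],.115).round(4)) for b in blob(t,(50,120,50),(85,255,255)) if b[0][0]>140])
E
```

```text
grabbed t 24.5 [0.533  0.0796 0.303 ] F [-0.4  0.8 -0.3] op 0.0431
lifted t 25.6 [0.5331 0.0795 0.4416] F [ 0.4  0.2 -3.1] op 0.0433
True
contact d -0.001 df 6.96
placed t 33.0 [0.461  0.297  0.4127] F [-0.4  0.   0.2] op 0.088
 t 35.3 [ 0.3604 -0.3295  0.4499] F [-0.1 -0.4  0.1] op 0.088
gr ((np.float64(399.2), np.float64(126.9)), 2157, [372, 102, 55, 51]) [ 0.4119 -0.3986  0.12  ]
gr ((np.float64(271.0), np.float64(129.1)), 2095, [245, 104, 53, 52]) [ 0.4098 -0.2865  0.12  ]
[((np.float64(158.0), np.float64(191.1)), array([0.4929, 0.382 , 0.115 ])), ((np.float64(434.5), np.float64(228.5)), array([ 0.4092, -0.2849,  0.115 ])), ((np.float64(481.9), np.float64(226.4)), array([ 0.4154, -0.3995,  0.115 ]))]
```

View pics/t6.png

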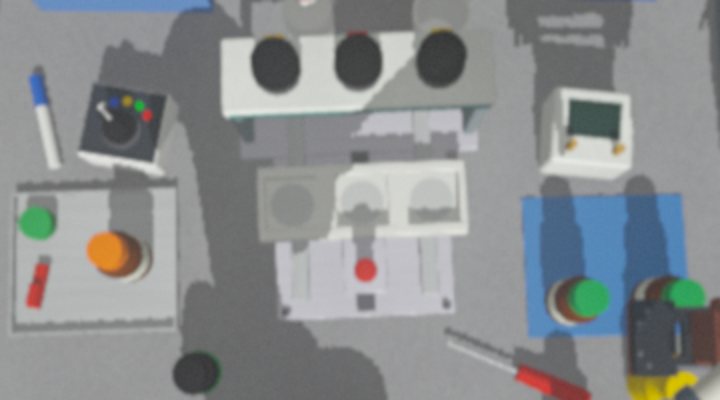

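The top view shows the finished bottle standing in the tray at (115,252) and the fresh ones at (588,298) and (683,295). I'll move the fresh ones now.

```bash
python3 - <<'E'
t=open('h.py').read()
t=t.replace("r.servo_line(p+.008*ez,speed=.12); r.wait(.2)\n    f0=r.sense()[\"contact_force\"][2]","r.servo_line(p+.026*ez,speed=.12); r.wait(.2)\n    f0=r.sense()[\"contact_force\"][2]\n    for d in (.021,.0175,.014,.01):\n        r.servo_line(p+d*ez,speed=.04)\n        if r.sense()[\"contact_force\"][2]-f0>3: print('RIM',d); st(); return")
open('h.py','w').write(t)
E
python3 - <<'E'
from h import *
print(pick((.411,-.286),.003,SY)); place((.5365,-.0115),.032,SY)
t=r.snapshot("top"); print([(b[0],back(t,b[0],.115).round(4)) for b in blob(t,(50,120,50),(85,255,255)) if b[0][0]>140])
r.reach([.38,-.36,.45],[180,0,0]); s=r.snapshot("wrist"); save(s,"w7"); st()
for b in blob(s,(50,120,50),(85,255,255),amin=300): print("gr",b,back(s,b[0],.120).round(4),back(s,b[0],.152).round(4))
E
```

```text
grabbed t 39.8 [ 0.411 -0.286  0.274] F [ 0.4  0.6 -0.3] op 0.0436
lifted t 40.9 [ 0.411  -0.286   0.4127] F [ 0.2  0.6 -2. ] op 0.0436
True
contact d -0.001 df 6.34
placed t 49.3 [ 0.5366 -0.0115  0.4418] F [ 0.1 -0.2  0.1] op 0.0876
[((np.float64(322.6), np.float64(173.7)), array([ 0.5399, -0.0153,  0.115 ])), ((np.float64(158.1), np.float64(191.2)), array([0.4926, 0.3817, 0.115 ])), ((np.float64(481.5), np.float64(228.2)), array([ 0.411 , -0.3984,  0.115 ]))]
 t 51.5 [ 0.3803 -0.3597  0.4499] F [-0.1  0.5 -0.3] op 0.0877
gr ((np.float64(365.0), np.float64(149.0)), 2028, [340, 124, 51, 51]) [ 0.4122 -0.3995  0.12  ] [ 0.4164 -0.3954  0.152 ]
```

Run:
```python
from h import *
print(pick((.412,-.399),.003,SY)); place((.5405,-.1035),.032,SY)
r.reach([.46,-.015,.50],[180,0,2.6]); s=r.snapshot("wrist"); save(s,"w8"); st()
P=[np.array([.5365,-.0115,.032])+y*ey for y in (0,-.092)]
for b in blob(s,(50,120,50),(85,255,255),amin=300): print("gr",b,back(s,b[0],.150).round(4))
t=r.snapshot("top"); print([(b[0],back(t,b[0],.147).round(4)) for b in blob(t,(50,120,50),(85,255,255)) if b[0][0]>140])
```

```text
grabbed t 56.0 [ 0.412  -0.3991  0.274 ] F [ 0.3 -0.5  0.3] op 0.0432
lifted t 57.1 [ 0.412  -0.399   0.4125] F [-0.8 -0.1 -3.4] op 0.0433
True
contact d -0.001 df 4.57
placed t 65.6 [ 0.5406 -0.1035  0.4418] F [-0.3 -0.5 -0.1] op 0.0883
 t 68.4 [ 0.46   -0.015   0.4999] F [ 0.1 -0.1  1. ] op 0.0876
gr ((np.float64(319.9), np.float64(98.8)), 1827, [296, 75, 48, 49]) [ 0.535  -0.0114  0.15  ]
gr ((np.float64(419.0), np.float64(98.6)), 2029, [393, 74, 53, 50]) [ 0.5397 -0.1019  0.15  ]
gr ((np.float64(8.3), np.float64(111.6)), 538, [0, 95, 20, 33]) [0.5136 0.2869 0.15  ]
[((np.float64(158.1), np.float64(191.2)), array([0.4881, 0.3688, 0.147 ]))]
```

View pics/w8.png

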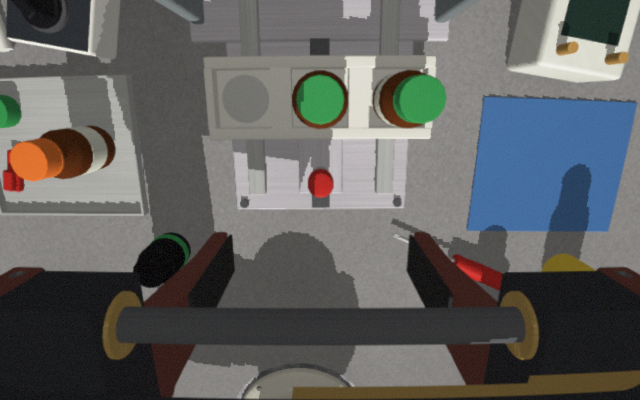

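Both fresh bottles stand in their pockets (caps at (320,99) and (419,99)), the mat is empty and the finished bottle is upright in the tray. Now I'll index the carriage back.

Run:
```python
from h import *
k0=np.array([.565,-.010,.088+G]); k=np.array([.4395,-.0158,.088+G])
r.reach(k+.15*ez,[180,0,SY]); r.servo_line(k,speed=.1); r.grab(40); st("grab")
r.servo_line(k+.0173*ez,speed=.02); st("lift")
r.servo_line(k0+.0173*ez,speed=.05); st("in")
r.servo_line(k0,speed=.03); r.wait(.2); st("lowered")
r.let_go(); r.wait(.2); st("open")
r.servo_line(k0+.12*ez,speed=.15); r.servo_line(k0+[-.2,0,.2],speed=.2)
r.reach([.42,-.01,.45],[180,0,2.6]); s=r.snapshot("wrist"); save(s,"w9"); st()
for b in blob(s,(0,150,80),(8,255,255),amin=100): print("red",b,back(s,b[0],.095).round(4))
t=r.snapshot("scene"); cv2.imwrite("pics/s9.png",cv2.resize(t["frame"][120:320,140:500],(720,400))[:,:,::-1])
```

```text
grab t 73.7 [ 0.4395 -0.0158  0.251 ] F [ 0.3  0.3 -1.3] op 0.0287
lift t 74.7 [ 0.4393 -0.0158  0.2679] F [ -0.2  -1.  -10.9] op 0.0297
in t 77.4 [ 0.5655 -0.0095  0.2682] F [ -1.9   4.5 -10.1] op 0.0293
lowered t 78.3 [ 0.5658 -0.0095  0.2523] F [-2.4  4.3 -6.1] op 0.0293
open t 79.5 [ 0.565 -0.01   0.251] F [ 0.7 -0.1 -0.6] op 0.0879
 t 84.4 [ 0.42 -0.01  0.45] F [-0.5  0.2 -0.3] op 0.0879
red ((np.float64(326.8), np.float64(15.8)), 924, [312, 0, 31, 35]) [ 0.5663 -0.0092  0.095 ]
red ((np.float64(500.7), np.float64(259.8)), 954, [471, 243, 69, 30]) [ 0.3408 -0.2056  0.095 ]
```

View pics/s9.png

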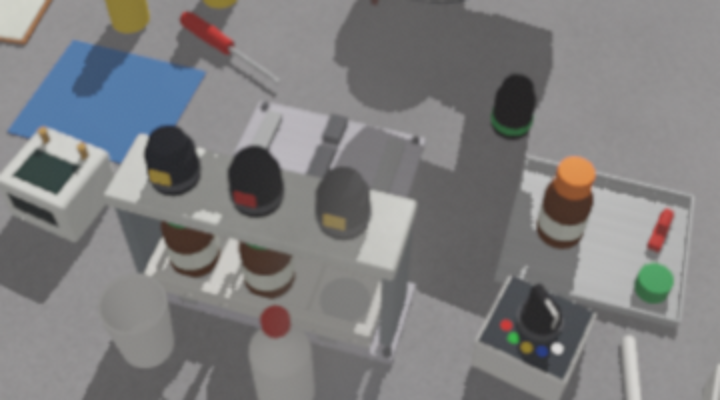

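Both fresh bottles are upright under the bridge, in the right and middle pockets, and the knob is back at its starting reading. Next is the selector.

Run:
```python
from h import *
r.reach([.53,.288,.40],[180,0,0]); s=r.snapshot("wrist"); st()
import pickle; pickle.dump(s,open("d.pkl","wb"))
c=s["frame"][:280,150:500]; cv2.imwrite("pics/d.png",cv2.resize(c,None,fx=2,fy=2,interpolation=cv2.INTER_CUBIC)[:,:,::-1])
for n,lo,hi in(("yel",(18,120,90),(32,255,255)),("gr",(50,120,50),(85,255,255)),("red",(0,150,80),(8,255,255)),("blue",(100,120,60),(125,255,255))):
  for b in blob(s,lo,hi,amin=30): print(n,b,back(s,b[0],.058).round(4))
```

```text
t 85.7 [0.5302 0.2867 0.401 ] F [ 0.4 -0.1  0.4] op 0.0882
yel ((np.float64(308.4), np.float64(29.4)), 176, [302, 22, 14, 16]) [0.6632 0.2968 0.058 ]
yel ((np.float64(116.5), np.float64(324.0)), 861, [103, 292, 37, 67]) [0.3712 0.5098 0.058 ]
yel ((np.float64(524.3), np.float64(324.3)), 870, [502, 292, 36, 67]) [0.3703 0.0637 0.058 ]
yel ((np.float64(471.6), np.float64(388.1)), 3577, [293, 372, 347, 26]) [0.2847 0.1112 0.058 ]
gr ((np.float64(15.6), np.float64(46.0)), 1505, [0, 19, 37, 51]) [0.6557 0.5604 0.058 ]
gr ((np.float64(327.2), np.float64(37.4)), 186, [320, 30, 15, 16]) [0.6567 0.2808 0.058 ]
gr ((np.float64(195.9), np.float64(194.9)), 1449, [174, 174, 45, 43]) [0.517  0.4064 0.058 ]
red ((np.float64(340.4), np.float64(53.1)), 164, [334, 46, 14, 15]) [0.644  0.2693 0.058 ]
red ((np.float64(634.6), np.float64(146.0)), 232, [628, 132, 12, 28]) [ 0.5655 -0.0159  0.058 ]
red ((np.float64(204.3), np.float64(240.8)), 38, [202, 237, 7, 10]) [0.4697 0.4025 0.058 ]
blue ((np.float64(171.7), np.float64(16.6)), 643, [157, 0, 30, 38]) [0.6749 0.4138 0.058 ]
blue ((np.float64(288.4), np.float64(30.9)), 181, [281, 23, 15, 16]) [0.6621 0.314  0.058 ]
```

View pics/d.png

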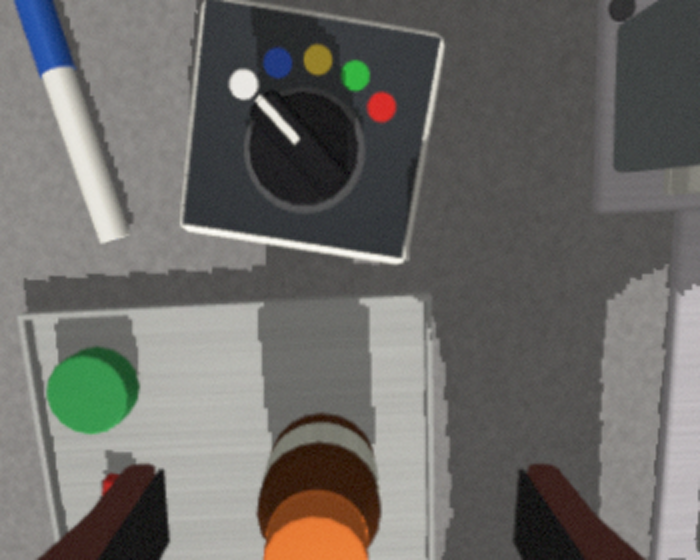

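The selector points at white (244,84), and its skirt is centred at (303,152) in the crop. I'll fit the marks' circle for the axis, then turn it.

Run:
```python
from h import *
import pickle; s=pickle.load(open("d.pkl","rb"))
from scipy.optimize import least_squares
M=np.array([back(s,(272,42),.058)[:2],[.6621,.314],[.6632,.2968],[.6567,.2808],[.644,.2693]])
def f(p): a=p[3]+np.radians([52,26,0,-26,-52]); return (p[:2]+p[2]*np.c_[np.cos(a),np.sin(a)]-M).ravel()
q=least_squares(f,[.62,.29,.045,-.1]); print(q.x[:3].round(4),"yaw",np.degrees(q.x[3]).round(1),"res",np.abs(q.fun).max().round(4))
print("skirt",back(s,(301.5,76),.066).round(4))
L=[back(s,(150+u/2,v/2),.103) for u,v in((298,141),(258,97))]; d=L[1]-L[0]; print("line",np.round(L,4),np.degrees(np.arctan2(d[1],d[0])))
for yaw in range(-180,180,15):
  x=r.inverse_kinematics([.618,.291,.265],[180,0,yaw]); print(yaw,None if x is None else np.round(x[[0,5]],0),end="; ")
```

```text
[0.6256 0.3025 0.038 ] yaw -8.8 res 0.0003
skirt [0.6244 0.3028 0.066 ]
line [[0.6259 0.3028 0.103 ]
 [0.6416 0.3174 0.103 ]] 43.01719292488768
-180 [ 22. -68.]; -165 [ 22. -83.]; -150 [ 22. -98.]; -135 [  22. -113.]; -120 [  22. -128.]; -105 [  22. -143.]; -90 None; -75 None; -60 None; -45 None; -30 [ 22. 142.]; -15 [ 22. 127.]; 0 [ 22. 112.]; 15 [22. 97.]; 30 [22. 82.]; 45 [22. 67.]; 60 [22. 52.]; 75 [22. 37.]; 90 [22. 22.]; 105 [22.  7.]; 120 [22. -8.]; 135 [ 22. -23.]; 150 [ 22. -38.]; 165 [ 22. -53.];
```

Run:
```python
from h import *
p=np.array([.625,.3027,.095+G]); y0=43.1-180
r.reach(p+.12*ez,[180,0,y0]); r.servo_line(p,speed=.1); st("down"); r.grab(25); st("grab")
for i in range(1,7):
    y=y0-13*i; r.reach(p,[180,0,(y+180)%360-180])
s=st("turned"); print(s["torque"].round(2)); r.wait(.3)
r.let_go(); r.wait(.3); r.servo_line(p+.14*ez,speed=.15)
r.servo_line([.45,.15,.42],speed=.2)
r.reach([.53,.288,.40],[180,0,0]); s=r.snapshot("wrist"); st()
c=s["frame"][:280,150:500]; a=cv2.resize(c,(500,400))
t=r.snapshot("scene")["frame"]; b=cv2.resize(t[150:300,190:300],(293,400)); cv2.imwrite("pics/f.png",np.hstack([a,b])[:,:,::-1])
```

```text
down t 90.3 [0.6252 0.3028 0.2592] F [ 0.4 -0.4  0. ] op 0.0879
grab t 91.5 [0.6252 0.3024 0.258 ] F [ 2.2 -1.7  0.4] op 0.0137
turned t 93.5 [0.6251 0.3031 0.258 ] F [ 4.2  2.2 -2.3] op 0.0141
[ 0.48 -0.98 -0.03]
 t 100.0 [0.53   0.2879 0.4001] F [-0.3  0.3 -0.4] op 0.0873
```

View pics/f.png

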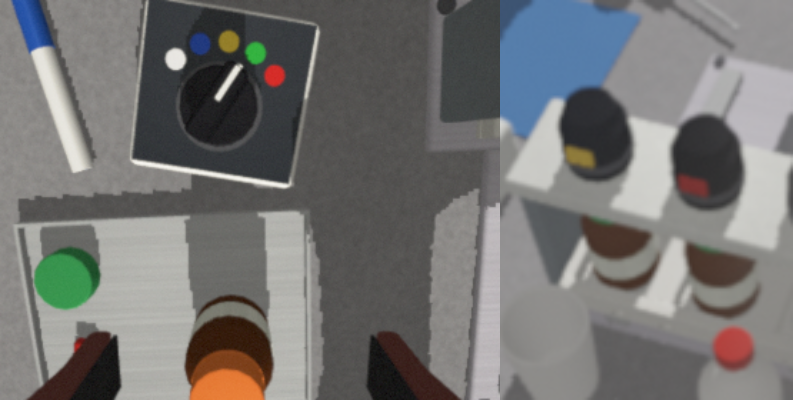

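The pointer runs from (219,100) to (240,67), towards the green mark at (256,53). The bottles are upright and nothing is being touched, so I'm handing in.

```bash
python3 -c "
from station import r
r.wait(.3); print(r.hand_in())"
```

```text
the job is handed in; nothing more can be done
None
```

The changeover is complete and handed in at about 100 s of the 210 s allowed; the hand-in gave no verdict.

- **Carriage out:** I lifted the knob about 15 mm and drew the carriage out one notch. The plunger dropped home.
- **Bottles:** The one finished bottle went into the tray. The two fresh ones went into the middle and right pockets. Each was lowered slowly until it touched, at 5–7 N. Only these three bottles were present, and the two yellow look-alikes were left alone.
- **Carriage back:** I indexed the loaded carriage back under the bridge, and the plunger dropped home again.
- **Selector:** I turned it from white to green last.

**Last checks:**
- **Bottles:** The pictures show both fresh bottles upright under the bridge and the finished bottle upright in the tray.
- **Knob:** It is within 1 mm of its starting reading, though it was slightly cut off at the picture's edge. I judged the plunger home from that and from the forces while lowering, because nothing reads it directly.
- **Selector:** The pointer is at the green mark, reading about 32° clockwise of straight ahead against about 35° expected. That is within the accuracy of the picture.
- **Bystanders and arm:** I saw no bystander out of place, and the arm was clear of everything. No check failed.

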